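# Set the indexing dial of the drilling jig and lock it

## Task

Set the indexing dial of the drilling jig: with the fingertips push the dial's upright fin round, from one side and without pinching it, until the index mark on the dial lines up with the one long line on the scale ring around it, leaving the ring itself where it is. Then press the round lock plunger on the jig's board fully down, with the dial still on its line. Leave the tape roll, tape measure and screwdriver beside the jig alone.

Things in the scene. Friction and masses are not known exactly. Their poses are not given: they have to be found in the camera images.
- jig: The jig's plywood board, 186 x 275 x 12 mm, screwed down flat on the worktop. Origin on the dial's axis at worktop height; z up; the board runs from -93 to +93 mm along its x and from -100 to +175 mm along its y. On it, about the origin: a fixed-by-friction aluminium scale ring of 176 mm diameter (top 26 mm above the worktop), inside it the flat steel dial of 129 mm diameter (top 30 mm above the worktop). The lock plunger stands on the board at +128 mm along the board's y.
- dial (a joint): Turn of the dial in rad against the board, growing counter-clockwise seen from above; at 0 the fin and index mark point along the board's +x. It turns more than a full turn either way from its start. Friction (about 0.15 N m) keeps it where it is left; there is no spring.
- index_mark (a point): Outer end of the dial's index mark, a dark 3 mm wide line on the dial's top, at its rim, 64 mm from the axis, straight outward from the fin.
- fin_mid (a point): Centre of the upright fin on the dial, 34 mm from the dial's axis. The fin is a steel plate 14 mm thick and 30 mm high that runs radially from 14 to 51 mm from the axis, its top 60 mm and its foot 30 mm above the worktop; its inner end meets a round hub of 30 mm diameter and 63 mm top height. It is pushed on one flank: fingers on both flanks at once count as pinching.
- scale_ring (a joint): Turn of the scale ring in rad against the board, growing counter-clockwise; at 0 its long line points along the board's +x. It is stiff (1.5 N m) and is to stay where it is.
- target_line (a point): Inner end, 66 mm from the axis, of the scale ring's one long line (20 mm long, 3 mm wide, across the ring); the ring's other lines, 15 degrees apart, are 8 mm short and narrower.
- plunger (a joint): Travel of the lock plunger in m: 0 up, 0.012 fully down on its collar. It moves straight down against about 5 N of friction and stays where it is left.
- plunger_top (a point): Centre of the top of the lock plunger's flat round steel cap, 40 mm diameter, 46 mm above the worktop when up.
- masking_tape: Roll of pale masking tape lying flat, 90 mm diameter, 25 mm high; origin at the centre of its underside. Loose, to be left alone.
- tape_measure: Tape measure lying on its side, 64 x 89 x 33 mm; origin at the centre of its underside. Loose, to be left alone.
- screwdriver: Screwdriver lying flat, 183 mm long, 26 mm high; origin at the centre of its underside. Loose, to be left alone.

How it is judged (in metres and radians):
On the way, in this order (a step that is already met when the one before it is completed fails the run):
1. the dial rests with its index mark on the ring's long line, the plunger still up (horizontal distance between index_mark and target_line below 0.004 m and velocity of joint dial between -0.05 and 0.05 rad/s and value of joint plunger below 0.004 m), for 0.2 s.
2. the plunger is pressed fully down (value of joint plunger above 0.01 m), for 0.2 s.
At the end, for the whole second after the job is handed in: The index mark is on the ring's long line (their facing ends, 2 mm apart when in line, are within 4 mm, which is about 3.4 mm or 3 degrees round the rim), the dial rests, the plunger is down by more than 10 of its 12 mm, and the ring is where it was (within 4 mm) (horizontal distance between index_mark and target_line below 0.004 m and value of joint plunger above 0.01 m and velocity of joint dial between -0.05 and 0.05 rad/s and distance of target_line from where it was at the start of the episode below 0.004 m); the robot touches nothing.
It fails at once if the fin is pinched: both its flanks are touched by the fingers at once (contact force between each of dial_c2, dial_c3 and the fingers above 1.5 N).
It fails at once if the scale ring is turned (distance of target_line from where it was at the start of the episode above 0.006 m).
It fails at once if the tape roll, tape measure or screwdriver is moved or lifted by more than 15 mm (distance of any of masking_tape, tape_measure, screwdriver from where it was at the start of the episode above 0.015 m).
It also fails if it takes over 61 s, if anything falls off the work surface, if the arm or the gripper's body presses on something with over 40 N, if the wrist force passes 120 N, or if a joint passes its speed limit or range.

## Robot

A 6-joint arm with a two-finger parallel gripper is mounted at the origin on a cart in front of the work surface, level with it; the furniture and walls round the work are solid. World frame = base frame: x ahead of the robot, y to its left, z up, the work surface at z = 0. Lengths are in mm, angles in rad, forces in N, time in s.
With the tool pointing down it reaches from about 350 to 975 mm from the base axis. Payload 7.1 kg.
Tool frame: the origin (TCP) lies midway between the tips of the shut fingers; the grasp point (between the pads) lies 19 mm behind it (ctrl.grip_point_offset is the distance from the TCP to the grasp point, in mm); z points along the fingers, y is the line along which they close (so a half turn about z gives the same grasp; the last joint's range is limited). The gripper opens to 88 mm and grips with 3 to 60 N. Pads are 20 mm wide; open, the fingers measure 115 mm over their backs; the gripper's body (75 mm by 178 mm) begins 61 mm behind the grasp point.
Start: joints at [1.311, 0.423, 1.63, -0, 1.089, -0.019], TCP at [149.018, 606.958, 222.675] pointing down, gripper open.
Joint ranges: [-3, 3], [-0.9, 2.11], [0.09, 2.58], [-1.31, 4.45], [0.11, 2.69], [-2.54, 2.54]. Speed limits (rad/s): [2.39, 2.39, 3.01, 3.14, 3.14, 3.14].

## Interface

Orientations are given as a rotation vector (axis times angle).
In Python, from workcell import get_obs, optics, close_job, spotter, ctrl gives the robot as it stands. The module is installed in compiled form; this text tells all that it offers.
- The arm moves only by the tool move_arm, never from a script. Its argument "rows" is a list of rows, each a list of 5 numbers: the shift along the tool's x, y, z in cm, then the turn about the tool's z in degrees, then the opening in per cent of the stroke, from 0 (shut) to 100 (fully open). A call has 1 to 10 rows; each row shifts and turns the commanded pose from where the row before left it, along the tool's axes as they then stand; what a row does not reach is not made up. A row lasts 1/8 s, in which the tool goes at most 62.5 mm and 10.7 degrees, less where a joint would pass 70% of its speed; a pose out of reach is approached as far as the arm can. A call with a gripper value outside its range is refused whole. The fingers move at their own pace and stop on an object; the grip force is fixed at half the most. Time passes only in rows, so rows that do not move let the fingers close. It gives the time, the measured TCP pose, the force, the opening and the grip force at its end, in the units of the state.
- get_obs(): the state, without advancing time (a new reading comes with each control period).
- optics.get_image(name): name is "side" or "top"; returns the picture (384x512x3 uint8, blue, green, red); there is no depth.
- optics.calibration(name): a dict with "camera_matrix" (3x3 intrinsics, pixels), "xyz" and "orientation" of the camera in the world. Camera axes: x right, y down, z forward; pixel columns grow to the right and rows downward; lengths in mm; the calibration is good to about 2 mm. A picture is of the moment at which its call begins. calibration takes no time and is no camera call.
- close_job(): hands the job in; it is judged then, once.
Trained networks look in the newest picture that a camera, given by its name, has taken for a name from the list of things; names that differ only in an ending like _2 or _b are one class to them, and where a whole thing is asked for, a point or a joint stands for the part that bears it (a point fixed in the world has none). Each returns a list of dicts, best first, with "conf" (0 to 1); they miss things now and then, are a little off and sometimes report something else, mostly with a low value. They report only what shows in the picture. A call takes as long as a camera call.
- spotter.find_in(camera, label): "point" ([column, row] in pixels, amid what is visible of it).
- spotter.regions_of(camera, label): "region" (384x512 bool, what is visible of it) and "point" ([column, row] in pixels, amid what is visible of it).
The state is a dict: "t": time; "qpos": joint angles; "qvel": joint speeds; "joint_torque": joint torques, N m; "ee_pos": TCP position; "orientation": TCP orientation; "ft_force": force on the tool from outside, world axes, zero at the start; "moment": the same for the moment, N m; "width": finger opening in mm; "grasp_force": force on a finger pad.
Only numpy, scipy, OpenCV 4.12 (cv2) and the standard library are available. Lean on these libraries where they do the work, as an engineer would, in place of code of your own. Each camera call takes 0.05 s, during which the arm holds its last target. There are 200 camera calls.

## Working session

There is one attempt and no reset: what is moved stays moved. The work goes in short steps, Python scripts to look and compute and a tool call to move; the robot and the scene stay as the last step left them, time stands still between calls to the robot, and variables do not carry over. Pictures are saved under pics/ and viewed, at most 10 in all, crops included, and the job is handed in when it is done.

Besides the shell and the picture viewer there is one more tool, called after "Call:" as name(argument=value, ...), one argument or row to a line, values as JSON. move_arm: Moves the arm, as the interface text tells. Its arguments: {"type":"object","properties":{"rows":{"type":"array","items":{"type":"array","items":{"type":"number"}}}},"required":["rows"]}

```bash
mkdir -p pics; cat > h.py <<'E'
import numpy as np, cv2
from scipy.spatial.transform import Rotation as R
from workcell import get_obs, optics, close_job, spotter, ctrl
def cal(c):
    k=optics.calibration(c); o=np.array(k["orientation"],float)
    Rm=R.from_rotvec(o.ravel()).as_matrix() if o.size==3 else o
    return np.array(k["camera_matrix"]),np.array(k["xyz"],float),Rm
def ray(c,p,z):
    K,t,Rm=cal(c); d=Rm@np.linalg.solve(K,[p[0],p[1],1.]); return t+d*(z-t[2])/d[2]
def proj(c,P):
    K,t,Rm=cal(c); q=K@(Rm.T@(np.array(P,float)-t)); return q[:2]/q[2]
E
python3 - <<'E'
from h import *
for c in("top","side"):
    cv2.imwrite(f"pics/{c}0.png",optics.get_image(c)); print(c,optics.calibration(c))
    for l,z in(("index_mark",30),("target_line",26),("fin_mid",60),("plunger_top",46),("masking_tape",25),("tape_measure",33),("screwdriver",15)):
        for d in spotter.find_in(c,l)[:2]: print(l,d,ray(c,d["point"],z).round(1))
o=get_obs();print(o)
E
```

```text
top {'camera_matrix': array([[449.21342051,   0.        , 249.51632578],
       [  0.        , 449.21342051, 183.15683605],
       [  0.        ,   0.        ,   1.        ]]), 'xyz': array([ 410.52685258,  143.65238079, 1069.5331857 ]), 'orientation': array([-2.13039194,  2.16674414, -0.12703802])}
index_mark {'point': [325.9, 171.9], 'conf': 0.66} [569.9 -23.9  30. ]
target_line {'point': [313.9, 193.7], 'conf': 0.93} [519.6   5.3  26. ]
fin_mid {'point': [328.1, 169.6], 'conf': 0.6} [570.5 -24.3  60. ]
plunger_top {'point': [273.2, 183.6], 'conf': 0.72} [542.4 100.4  46. ]
masking_tape {'point': [151.8, 232.6], 'conf': 0.94} [435.6 383.4  25. ]
tape_measure {'point': [169.6, 178.1], 'conf': 0.76} [561.4 341.4  33. ]
screwdriver {'point': [144.6, 138.8], 'conf': 0.55} [660.6 405.8  15. ]
side {'camera_matrix': array([[385.52726094,   0.        , 249.70639849],
       [  0.        , 385.52726094, 190.56015205],
       [  0.        ,   0.        ,   1.        ]]), 'xyz': array([ 516.18196832, -514.27218975,  589.5596637 ]), 'orientation': array([-2.24354443,  0.04123134, -0.04134365]
[... 571 characters left out ...]
]
{'t': 0.8, 'qpos': array([ 1.31096428e+00,  4.23059915e-01,  1.62990338e+00,  3.93403583e-05,
        1.08859466e+00, -1.89755972e-02]), 'qvel': array([-6.09626884e-04,  6.64297482e-04,  2.19573933e-03,  1.40462627e-03,
       -1.91108452e-03,  6.85255066e-05]), 'joint_torque': array([-1.65567133e-03, -5.44513357e+01, -2.74035484e+01,  6.46153302e-02,
        1.66738388e-02,  2.78804981e-05]), 'ee_pos': array([149.03047054, 606.95876097, 222.6987786 ]), 'orientation': array([-3.77447474e-01, -3.11880606e+00, -6.15794320e-05]), 'ft_force': array([-0.31022784,  0.12369452, -0.69597191]), 'moment': array([ 0.0709736 , -0.0288506 ,  0.00214882]), 'grasp_force': 0.0, 'width': 87.91331997225696}
```

View pics/top0.png

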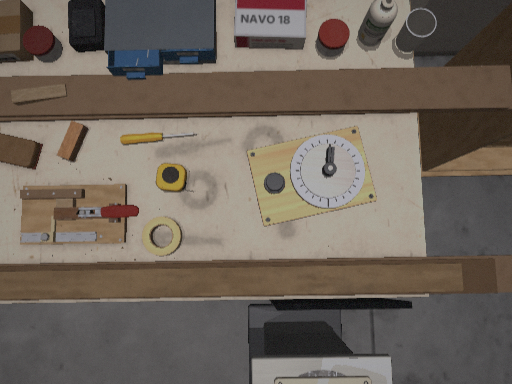

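View pics/side0.png

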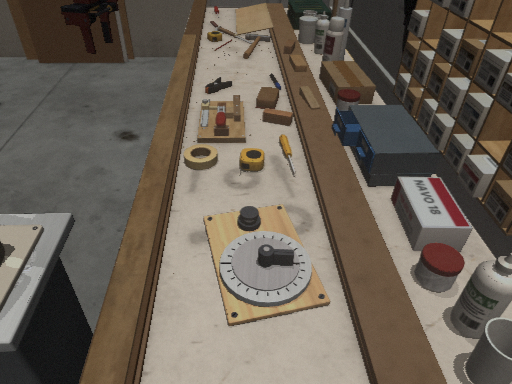

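The top picture shows the dial at about (328,170) with its fin pointing up, towards +x. The plunger is at (275,182), and a long line shows near the ring's bottom at (328,202), so the turn is roughly half round. Next I'll measure precisely.

```bash
python3 - <<'E'
from h import *
for c in("top","side"):
    im=optics.get_image(c)
    for l,z in(("scale_ring",26),("dial",30),("target_line",26),("index_mark",30),("plunger_top",46),("jig",12)):
        for d in spotter.regions_of(c,l)[:2]:
            m=d["region"].astype(np.uint8); cs,_=cv2.findContours(m,0,2); cn=max(cs,key=cv2.contourArea)
            w=np.array([ray(c,p[0],z)[:2] for p in cn],np.float32)
            cc,r=cv2.minEnclosingCircle(w)
            print(c,l,round(d["conf"],2),"px",np.round(d["point"],1),m.sum(),"circ",np.round(cc,1),round(r,1),"rect",np.round(cv2.minAreaRect(w)[0],1),np.round(cv2.minAreaRect(w)[1],1),round(cv2.minAreaRect(w)[2],1))
im=optics.get_image("top"); a=cv2.resize(im[120:230,240:385],None,fx=5,fy=5,interpolation=cv2.INTER_CUBIC); cv2.imwrite("pics/top1.png",a)
E
```

```text
top dial 0.61 px [327.9 171.1] 2339 circ [573.2 -27.4] 64.4 rect [573.6 -26.6] [126.3 125.4] 88.9
top target_line 0.66 px [311.4 191.1] 1897 circ [573. -27.] 88.5 rect [572.3 -26.2] [171.3 173.5] 88.4
top target_line 0.58 px [171.  234.6] 953 circ [427.2 359.5] 47.2 rect [427.6 360.6] [90.9 87.3] 89.1
top index_mark 0.65 px [324.6 168.7] 2303 circ [571.7 -26.2] 66.0 rect [572.9 -26.8] [124.6 124.4] 61.6
top plunger_top 0.63 px [272.7 183.6] 234 circ [546.9  97.8] 20.3 rect [546.2  98.5] [36.8 37.1] 88.8
top jig 0.58 px [308.2 179.5] 8906 circ [564.9   8.6] 162.5 rect [565.3   9.1] [186.5 275.8] 11.8
side scale_ring 0.62 px [268.3 290. ] 2669 circ [575.1 -34.2] 92.1 rect [575.9 -35.5] [178.6 172.9] 88.4
side dial 0.68 px [261.7 266.2] 2827 circ [575.8 -30.7] 65.2 rect [576. -31.] [127.7 126.1] 89.5
side target_line 0.58 px [262.1 289.9] 2587 circ [575.1 -33.1] 91.8 rect [573.3 -33. ] [179.4 175. ] 60.0
side index_mark 0.77 px [264.1 261.4] 2829 circ [575.4 -30.7] 65.6 rect [575.6 -31. ] [127.3 126. ] 88.3
side plunger_top 0.5 px [250.8 211.2] 231 circ [548.5  89.9] 24.6 rect [549.  90.] [47.2 36.1] 88.5
side jig 0.73 px [259.5 287.1] 2773 circ [578.7 -22.6] 95.0 rect [576.  -21.9] [182.1 185.6] 30.1
side jig 0.66 px [262.1 263.9] 10260 circ [565.5   3.3] 163.9 rect [567.2   9. ] [186.8 289.4] 11.8
```

View pics/top1.png

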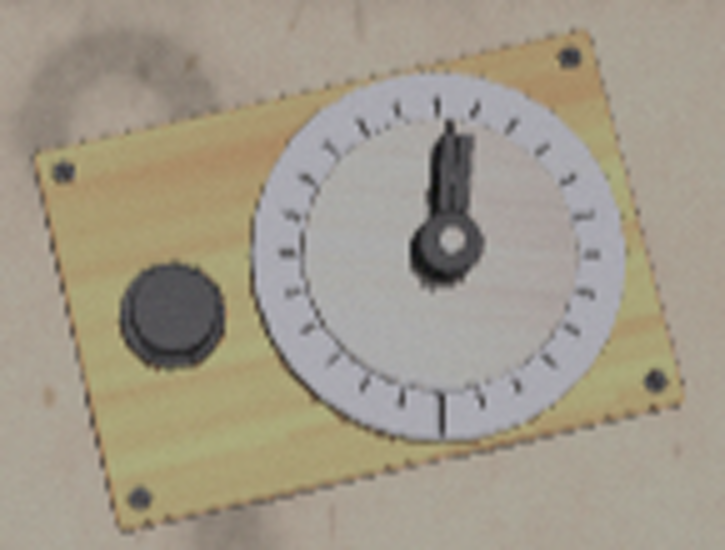

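The crop shows the fin and mark pointing up: the mark tip is at crop (449,122), the dial centre near (440,255). The long line is at crop (443,390–437), full picture (328.6,198–207). Now I'll work out the angles and the approach.

```bash
python3 - <<'E'
from h import *
C=np.array([573.1,-27.3])
for n,p,z in(("mark",(240+449/5,120+122/5),30),("lineIn",(240+442.5/5,120+392/5),26),("lineOut",(240+443/5,120+437/5),26)):
    v=ray("top",p,z)[:2]-C; print(n,np.linalg.norm(v).round(1),np.degrees(np.arctan2(v[1],v[0])).round(1))
o=get_obs(); M=R.from_rotvec(o["orientation"]).as_matrix()
a=3.; 
e=np.array([np.cos(np.radians(a)),np.sin(np.radians(a))]); t=np.array([-e[1],e[0]])
T=C+36*e-40*t; print("start pt",T)
d=M.T@np.r_[T-o["ee_pos"][:2],150-o["ee_pos"][2]]; print("shift tool cm",d/10,"yaw x",np.degrees(np.arctan2(M[1,0],M[0,0])))
p=np.array([-36,-22.]);r=np.radians(-6);print(p-np.array([[np.cos(r),-np.sin(r)],[np.sin(r),np.cos(r)]])@p)
E
```

```text
mark 62.6 -7.6
lineIn 65.1 -179.2
lineOut 86.1 -179.8
start pt [611.1441015  -65.36108697]
shift tool cm [-60.91228075 -54.27315636   7.26848978] yaw x 166.20406513536392
[ 2.10241443 -3.88354298]
```

Call:
move_arm(
  rows=[
    [-3.0, -2.7, 0, 0, 0],
    [-3.0, -2.7, 0, 0, 0],
    [-3.0, -2.7, 0, 0, 0],
    [-3.0, -2.7, 0, 0, 0],
    [-3.0, -2.7, 0, 0, 0],
    [-3.0, -2.7, 0, 0, 0],
    [-3.0, -2.7, 0, 0, 0],
    [-3.0, -2.7, 0, 0, 0],
    [-3.0, -2.7, 0, 0, 0],
    [-3.0, -2.7, 0, 0, 0],
  ],
)

```text
t: 2.8
ee_pos: [376.7, 272.1, 222.9]
orientation: [0.377, 3.118, 0.001]
ft_force: [0.9, -0.2, 0.9]
width: 0.5
grasp_force: 0.0
```

Call:
move_arm(
  rows=[
    [-3.0, -2.7, 0, 0, 0],
    [-3.0, -2.7, 0, 0, 0],
    [-3.0, -2.7, 0, 0, 0],
    [-3.0, -2.7, 0, 0, 0],
    [-3.0, -2.7, 0, 0, 0],
    [-3.0, -2.7, 0, 0, 0],
    [-3.0, -2.7, 0, 0, 0],
    [-3.0, -2.7, 0, 0, 0],
    [-3.0, -2.7, 0, 0, 0],
    [-3.0, -2.7, 0, 0, 0],
  ],
)

```text
t: 4.05
ee_pos: [603.6, -61.8, 222.7]
orientation: [0.377, 3.119, 0.0]
ft_force: [0.6, -0.6, 0.6]
width: 0.4
grasp_force: 0.0
```

Call:
move_arm(
  rows=[
    [0, 0, 0.5, 10, 0],
    [0, 0, 0.5, 10, 0],
    [0, 0, 0.5, 10, 0],
    [0, 0, 0.5, 10, 0],
    [0, 0, 0.5, 10, 0],
    [0, 0, 0.5, 10, 0],
    [0, 0, 0.5, 10, 0],
    [0, 0, 0.5, 10, 0],
    [0, 0, 0.5, 10, 0],
    [0, 0, 0.5, 10, 0],
  ],
)

```text
t: 5.3
ee_pos: [603.0, -60.6, 172.6]
orientation: [2.637, 1.708, 0.0]
ft_force: [0.6, 0.1, 0.3]
width: 0.2
grasp_force: 0.0
```

Call:
move_arm(
  rows=[
    [0, 0, 0.5, 10, 0],
    [0, 0, 0.5, 10, 0],
    [0, 0, 0.5, 10, 0],
    [0, 0, 0.5, 10, 0],
    [0, 0, 0, 10, 0],
    [0, 0, 0, 10, 0],
    [0, 0, 0, 10, 0],
    [0, 0, 0, 0, 0],
    [0, 0, 0, 0, 0],
  ],
)

```text
t: 6.42
ee_pos: [603.0, -60.5, 152.7]
orientation: [-3.14, 0.099, -0.0]
ft_force: [-0.1, 0.6, -0.3]
width: 0.7
grasp_force: 0.0
```

```bash
python3 - <<'E'
from h import *
o=get_obs(); M=R.from_rotvec(o["orientation"]).as_matrix(); yaw=np.degrees(np.arctan2(M[1,0],M[0,0]))
print(o["t"],o["ee_pos"],yaw,o["qpos"],o["width"])
C=np.array([573.1,-27.3])
print("tool xyz of dial axis:",M.T@np.r_[C-o["ee_pos"][:2],38-o["ee_pos"][2]])
im=optics.get_image("side");cv2.imwrite("pics/s2.png",cv2.resize(im[130:350,170:380],None,fx=2.7,fy=2.7,interpolation=cv2.INTER_CUBIC))
# project axis-direction guesses for the mark
for a in(-9,-6,-3,0):
    r=np.radians(a); print(a,[((proj("side",[*(C+q*np.array([np.cos(r),np.sin(r)])),z])-[170,130])*2.7).round() for q,z in((51,60),(64,30))], [((proj("top",[*(C+q*np.array([np.cos(r),np.sin(r)])),z])-[240,120])*5).round() for q,z in((0,30),(64,30))])
E
```

```text
6.425 [602.95531527 -60.53553517 152.68625839] -3.600113662828153 [-1.19703663e-01  4.81220185e-01  1.72223895e+00  5.48102193e-06
  9.38109643e-01  1.51392326e+00] 0.7161845707772689
tool xyz of dial axis: [-31.88610433 -31.29490799 114.68558583]
-9 [array([329., 331.]), array([344., 362.])] [array([436., 253.]), array([453., 120.])]
-6 [array([329., 328.]), array([344., 358.])] [array([436., 253.]), array([445., 119.])]
-3 [array([329., 325.]), array([344., 355.])] [array([436., 253.]), array([438., 118.])]
0 [array([329., 322.]), array([344., 351.])] [array([436., 253.]), array([431., 118.])]
```

View pics/s2.png

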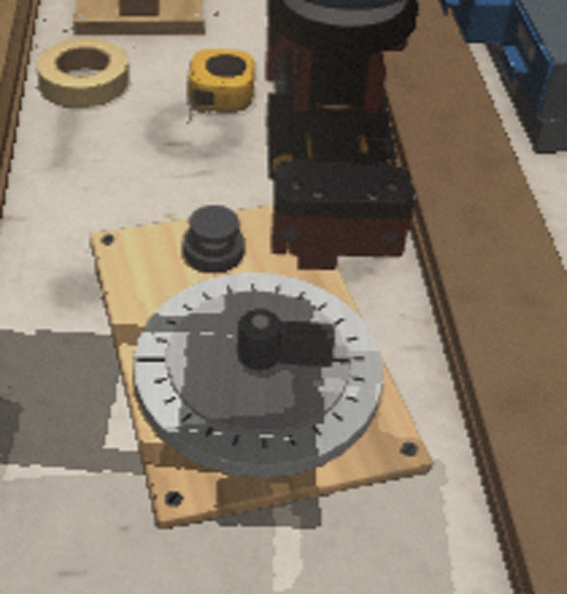

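Call:
move_arm(
  rows=[
    [0.4, 0.4, 2.5, 0, 0],
    [0, 0, 2.5, 0, 0],
    [0, 0, 2.5, 0, 0],
    [0, 0, 2.0, 0, 0],
    [0, 0, 1.0, 0, 0],
    [0, 0, 0.9, 0, 0],
    [0, 0, 0, 0, 0],
    [0, 0, 0, 0, 0],
  ],
)

```text
t: 7.48
ee_pos: [607.2, -64.8, 39.3]
orientation: [3.14, -0.104, 0.002]
ft_force: [-0.9, -0.3, 0.6]
width: 0.5
grasp_force: 0.0
```

Call:
move_arm(
  rows=[
    [0, -0.3, 0, 0, 0],
    [0, -0.3, 0, 0, 0],
    [0, -0.2, 0, 0, 0],
    [0, -0.2, 0, 0, 0],
    [0, -0.2, 0, 0, 0],
    [0, -0.2, 0, 0, 0],
  ],
)

```text
t: 8.22
ee_pos: [607.6, -50.7, 38.7]
orientation: [3.14, -0.104, -0.0]
ft_force: [-0.5, 0.3, -0.1]
width: 0.5
grasp_force: 0.0
```

```bash
python3 - <<'E'
from h import *
o=get_obs(); M=R.from_rotvec(o["orientation"]).as_matrix(); yaw=np.degrees(np.arctan2(M[1,0],M[0,0]))
print(o["t"],o["ee_pos"],yaw,o["ft_force"])
C=np.array([573.1,-27.3])
p=(M.T@np.r_[C-o["ee_pos"][:2],38-o["ee_pos"][2]])[:2];print(p)
r=np.radians(-6);print(p-np.array([[np.cos(r),-np.sin(r)],[np.sin(r),np.cos(r)]])@p)
E
```

```text
8.225 [607.58162229 -50.7191208   38.65760347] -3.796276609226041 [-0.50579111  0.26536659 -0.09711637]
[-35.95648952 -21.08475263]
[ 2.00698338 -3.87398108]
```

Call:
move_arm(
  rows=[
    [0.2, -0.39, 0, -6, 0],
    [0.2, -0.39, 0, -6, 0],
    [0.2, -0.39, 0, -6, 0],
    [0.2, -0.39, 0, -6, 0],
    [0.2, -0.39, 0, -6, 0],
  ],
)

```text
t: 8.85
ee_pos: [614.7, -31.0, 38.6]
orientation: [3.058, 0.717, -0.0]
ft_force: [-0.1, -4.6, 0.9]
width: 0.2
grasp_force: 2.1
```

```bash
cat > s.py <<'E'
from h import *
o=get_obs(); M=R.from_rotvec(o["orientation"]).as_matrix(); yaw=np.degrees(np.arctan2(M[1,0],M[0,0]))
C=np.array([573.1,-27.3])
print(o["t"],o["ee_pos"],"yaw",yaw,o["ft_force"],o["moment"],"axis in tool",(M.T@np.r_[C-o["ee_pos"][:2],0])[:2])
E
cat > pic.py <<'E'
import sys
from h import *
im=optics.get_image("side");cv2.imwrite(f"pics/{sys.argv[1]}.png",cv2.resize(im[205:315,205:325],None,fx=5,fy=5,interpolation=cv2.INTER_CUBIC))
E
python3 s.py; python3 pic.py s3
```

```text
8.85 [614.66766861 -31.02203049  38.61007757] yaw 26.410537187528448 [-0.12666319 -4.64618521  0.90735138] [-0.82817167  0.17829355 -0.05976999] axis in tool [-35.57368762 -21.82286228]
```

View pics/s3.png

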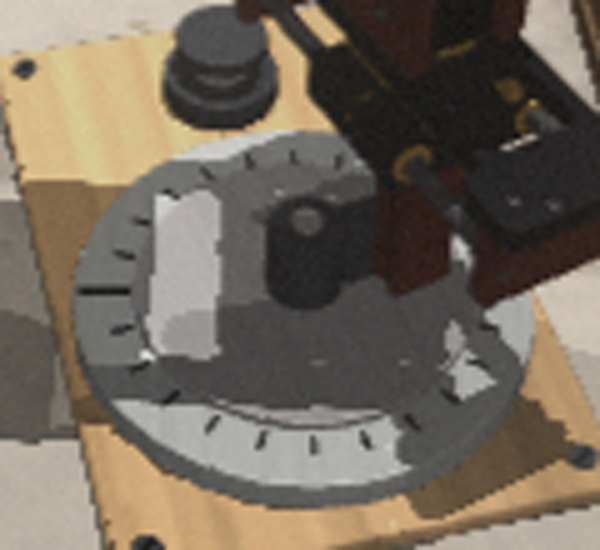

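The finger is on the fin's near flank and pushing it round with about 4.6 N. The long line is at crop (103,291) and hasn't moved. I'll carry on.

Call:
move_arm(
  rows=[
    [0.2, -0.39, 0, -6, 0],
    [0.2, -0.39, 0, -6, 0],
    [0.2, -0.39, 0, -6, 0],
    [0.2, -0.39, 0, -6, 0],
    [0.2, -0.39, 0, -6, 0],
    [0.2, -0.39, 0, -6, 0],
    [0.2, -0.39, 0, -6, 0],
    [0.2, -0.39, 0, -6, 0],
    [0.2, -0.39, 0, -6, 0],
    [0.2, -0.39, 0, -6, 0],
  ],
)

```text
t: 10.15
ee_pos: [597.6, 6.8, 39.1]
orientation: [2.29, 2.147, 0.003]
ft_force: [2.3, -3.2, -0.7]
width: 0.2
grasp_force: 1.9
```

```bash
python3 s.py
```

```text
10.15 [597.6356915    6.84658692  39.06556619] yaw 86.30484969671932 [ 2.34476928 -3.16160409 -0.68920519] [-0.65517282 -0.47936739 -0.02502703] axis in tool [-35.65686849 -22.28394731]
```

Call:
move_arm(
  rows=[
    [0.2, -0.39, 0, -6, 0],
    [0.2, -0.39, 0, -6, 0],
    [0.2, -0.39, 0, -6, 0],
    [0.2, -0.39, 0, -6, 0],
    [0.2, -0.39, 0, -6, 0],
    [0.2, -0.39, 0, -6, 0],
    [0.2, -0.39, 0, -6, 0],
    [0.2, -0.39, 0, -6, 0],
    [0.2, -0.39, 0, -6, 0],
    [0.2, -0.39, 0, -6, 0],
  ],
)

```text
t: 11.4
ee_pos: [556.7, 10.3, 39.4]
orientation: [0.909, 3.002, 0.003]
ft_force: [4.9, 1.0, 0.4]
width: 0.5
grasp_force: 1.8
```

Call:
move_arm(
  rows=[
    [0.2, -0.39, 0, -6, 0],
    [0.2, -0.39, 0, -6, 0],
    [0.14, -0.26, 0, -4, 0],
    [0.14, -0.26, 0, -4, 0],
    [0, 0, 0, 0, 0],
    [0, 0, 0, 0, 0],
  ],
)

```text
t: 12.15
ee_pos: [543.3, 1.8, 39.0]
orientation: [0.38, 3.117, 0.001]
ft_force: [2.4, 2.5, 2.1]
width: 0.4
grasp_force: 1.4
```

```bash
python3 s.py; python3 pic.py s4
```

```text
12.15 [543.31739006   1.79297293  38.95648917] yaw 166.08419465544137 [2.41431021 2.5492044  2.05798726] [ 0.36771395 -0.3984602   0.05373339] axis in tool [-35.90521011 -21.07652423]
```

View pics/s4.png

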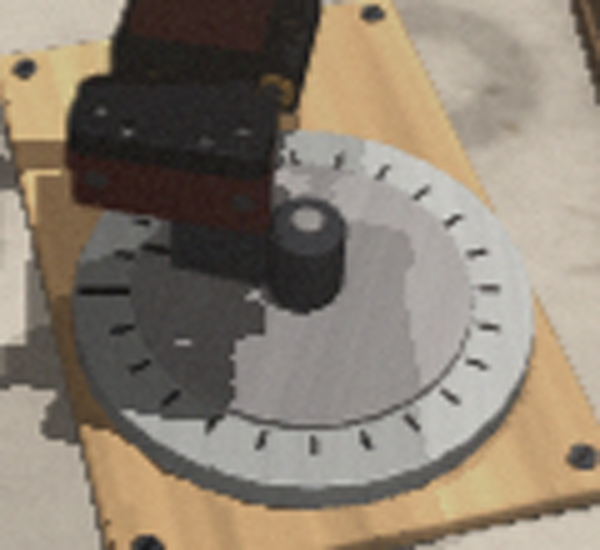

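```bash
python3 - <<'E'
from h import *
C=np.array([573.1,-27.3])
f=lambda q,a,z:((proj("side",[C[0]+q*np.cos(np.radians(a)),C[1]+q*np.sin(np.radians(a)),z])-[205,205])*5).round()
for t in (179,180.5): print(t,f(66,t,26),f(86,t,26),"(-15)",f(66,t-15,26),f(74,t-15,26))
for a in range(160,182,4): print(a,f(51,a,30),f(64,a,30),"fin top end",f(51,a,60))
E
```

```text
179 [120. 288.] [ 67. 288.] (-15) [126. 254.] [106. 250.]
180.5 [120. 291.] [ 67. 293.] (-15) [125. 257.] [105. 253.]
160 [166. 247.] [135. 239.] fin top end [166. 193.]
164 [164. 254.] [131. 247.] fin top end [163. 200.]
168 [162. 261.] [128. 256.] fin top end [161. 206.]
172 [160. 268.] [126. 265.] fin top end [160. 213.]
176 [159. 275.] [125. 274.] fin top end [159. 220.]
180 [159. 282.] [125. 283.] fin top end [159. 228.]
```

The mark is at crop (145–172,~250) and the long line at (78–130,291). That puts the dial near 162–164° against about 180° for the line.

Call:
move_arm(
  rows=[
    [0.14, -0.26, 0, -4, 0],
    [0.14, -0.26, 0, -4, 0],
    [0.14, -0.26, 0, -4, 0],
    [0, 0, 0, 0, 0],
    [0, 0, 0, 0, 0],
    [0, 0, 0, 0, 0],
  ],
)

```text
t: 12.95
ee_pos: [536.6, -5.4, 38.4]
orientation: [-0.051, -3.14, 0.0]
ft_force: [-1.3, 0.4, 0.7]
width: 0.3
grasp_force: 0.3
```

```bash
python3 s.py; python3 - <<'E'
from h import *
im=optics.get_image("side");cv2.imwrite("pics/s5.png",cv2.resize(im[240:285,215:275],None,fx=12,fy=12,interpolation=cv2.INTER_CUBIC))
E
```

```text
12.95 [536.56485305  -5.3952409   38.43006692] yaw 178.15071515180716 [-1.27312463  0.36798564  0.72152333] [ 0.1081276   0.01932091 -0.00366174] axis in tool [-37.22296372 -20.71434735]
```

View pics/s5.png

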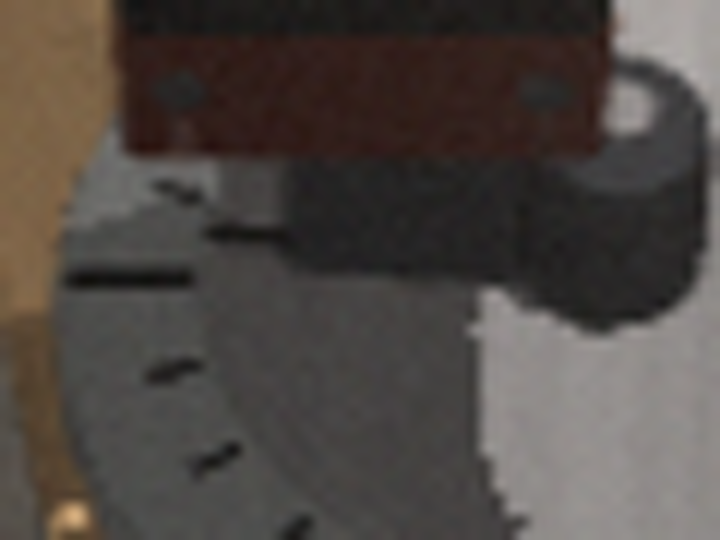

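The mark's outer end is at (208,232) and the long line's inner end at (190,278). Allowing for the dial being 4 mm higher, the mark should end at about row 261, so about 5° is left.

Call:
move_arm(
  rows=[
    [0.07, -0.13, 0, -2, 0],
    [0.07, -0.13, 0, -2, 0],
    [0.03, -0.06, 0, -1, 0],
    [0, 0, 0, 0, 0],
    [0, 0, 0, 0, 0],
    [0, 0, 0, 0, 0],
  ],
)

```text
t: 13.75
ee_pos: [535.2, -8.6, 38.6]
orientation: [0.088, -3.14, -0.0]
ft_force: [-1.8, 2.4, -1.0]
width: 0.5
grasp_force: 1.4
```

```bash
python3 s.py; python3 - <<'E'
from h import *
im=optics.get_image("side");cv2.imwrite("pics/s6.png",cv2.resize(im[240:285,215:275],None,fx=12,fy=12,interpolation=cv2.INTER_CUBIC))
E
```

```text
13.75 [535.22721739  -8.57703008  38.57996563] yaw -176.80176131165007 [-1.77179999  2.38188805 -0.96156967] [ 0.49399731  0.30584046 -0.06861031] axis in tool [-36.76922071 -20.80676145]
```

View pics/s6.png

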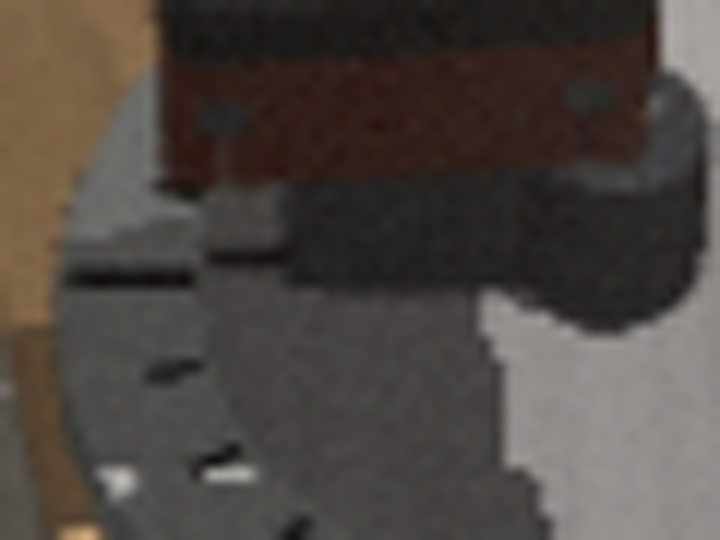

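The mark now ends at (210,257) against about 261 wanted, 0.7° short. One small nudge, then I'll back off and check.

Call:
move_arm(
  rows=[
    [0, -0.05, 0, 0, 0],
    [0, 0, 0, 0, 0],
    [0, 0, 0, 0, 0],
    [0, 0.5, 0, 0, 0],
    [0, 1.0, 0, 0, 0],
    [0, 0, -3, 0, 0],
    [0, 0, -4, 0, 0],
    [0, 0, -4, 0, 0],
  ],
)

```text
t: 14.8
ee_pos: [535.0, 6.4, 150.0]
orientation: [-0.089, 3.14, -0.0]
ft_force: [0.9, 0.8, 0.5]
width: 0.1
grasp_force: 0.0
```

Call:
move_arm(
  rows=[
    [-0.4, 3, 0, 0, 0],
    [-0.4, 3, 0, 0, 0],
    [-0.4, 3, 0, 0, 0],
    [0, 0, 0, 0, 0],
    [0, 0, 0, 0, 0],
  ],
)

```text
t: 15.42
ee_pos: [541.6, 96.4, 148.7]
orientation: [-0.089, 3.14, -0.001]
ft_force: [-0.1, 0.7, -0.0]
width: 0.5
grasp_force: 0.0
```

```bash
python3 s.py; python3 - <<'E'
from h import *
o=get_obs(); M=R.from_rotvec(o["orientation"]).as_matrix()
print("to plunger", M.T@(np.array([547,98,46])-o["ee_pos"]))
for c in("side","top"):
    for d in spotter.regions_of(c,"plunger_top")[:1]: print(c,d["conf"],d["point"],ray(c,d["point"],46))
a=optics.get_image("side")[235:290,215:285];b=optics.get_image("top")[155:215,290:365]
cv2.imwrite("pics/s7.png",np.hstack([cv2.resize(a,(400,314),interpolation=2),cv2.resize(b,(393,314),interpolation=2)]))
E
```

```text
15.425 [541.58982681  96.35131065 148.73693541] yaw -176.7528312678641 [-0.12442387  0.65304267 -0.01257573] [0.04730868 0.04467382 0.00519046] axis in tool [ -24.45554494 -125.23762089]
to plunger [ -5.47089036   1.37404349 102.7377604 ]
top 0.68 [274.6, 180.0] [550.71835105  97.00142793  46.        ]
```

View pics/s7.png

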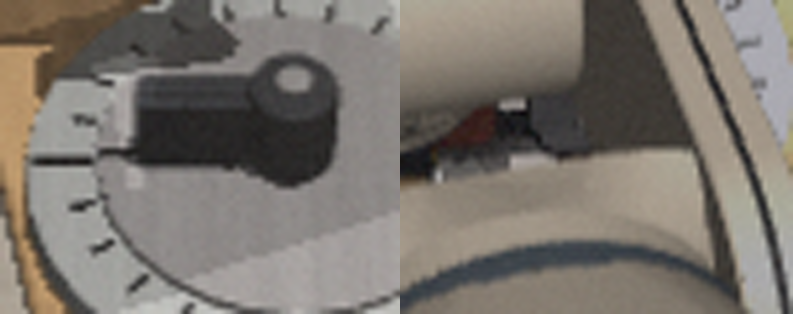

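The side crop shows the mark at row 152 running into the long line at row 159. That 7 px step is what the height difference gives, so the dial is aligned (the arm hides the dial in the top crop). Next is the plunger.

Call:
move_arm(
  rows=[
    [-0.5, 0.1, 3, 0, 0],
    [0, 0, 3, 0, 0],
    [0, 0, 2.5, 0, 0],
    [0, 0, 1.0, 0, 0],
    [0, 0, 0.5, 0, 0],
    [0, 0, 0.4, 0, 0],
    [0, 0, 0.4, 0, 0],
    [0, 0, 0.3, 0, 0],
    [0, 0, 0, 0, 0],
  ],
)

```text
t: 16.75
ee_pos: [547.0, 97.7, 38.0]
orientation: [-0.088, 3.139, -0.0]
ft_force: [0.0, -1.2, 2.3]
width: 0.5
grasp_force: 1.2
```

Call:
move_arm(
  rows=[
    [0, 0, 0.2, 0, 0],
    [0, 0, 0.1, 0, 0],
    [0, 0, 0, 0, 0],
  ],
)

```text
t: 17.12
ee_pos: [547.0, 97.7, 34.8]
orientation: [-0.088, 3.14, -0.0]
ft_force: [0.5, -3.8, 4.1]
width: 0.5
grasp_force: 1.8
```

Call:
move_arm(
  rows=[
    [0, 0, 0.1, 0, 0],
    [0, 0, 0.1, 0, 0],
    [0, 0, 0.1, 0, 0],
    [0, 0, 0, 0, 0],
    [0, 0, 0, 0, 0],
  ],
)

```text
t: 17.75
ee_pos: [547.1, 97.7, 34.0]
orientation: [-0.088, 3.139, 0.0]
ft_force: [-6.4, -3.7, 28.9]
width: 0.1
grasp_force: 14.8
```

The plunger is on its stop: z is 34.0 and the force is 29 N. I'll retreat and check.

Call:
move_arm(
  rows=[
    [0, 0, -0.3, 0, 0],
    [0, 0, -2, 0, 0],
    [0, 0, -4, 0, 0],
    [0, 0, -4, 0, 0],
    [0, 0, -4, 0, 0],
    [0, 0, -4, 0, 0],
    [0, 0, 0, 0, 0],
    [0, 0, 0, 0, 0],
  ],
)

```text
t: 18.75
ee_pos: [545.7, 97.8, 213.6]
orientation: [0.088, -3.139, -0.0]
ft_force: [0.7, 0.5, -0.4]
width: 0.3
grasp_force: 0.0
```

```bash
python3 s.py; python3 - <<'E'
from h import *
a=optics.get_image("side")[190:290,205:325]
cv2.imwrite("pics/s8.png",cv2.resize(a,None,fx=6,fy=6,interpolation=2))
E
```

```text
18.75 [545.68260612  97.82283313 213.56468069] yaw -176.789053205548 [ 0.65865894  0.5094933  -0.40583443] [-0.01851176  0.00406345  0.05571557] axis in tool [ -20.36590692 -126.46210669]
```

View pics/s8.png

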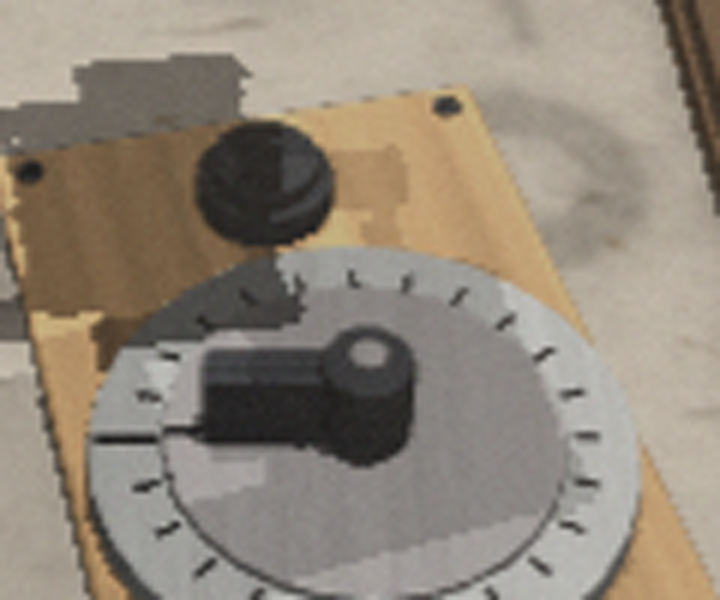

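The plunger cap now sits on its collar at (265,185). The mark at (165–200,431) meets the long line at (95–158,438), so I'll hand in.

```bash
python3 -c "
from h import *
print(close_job())"
```

```text
the job is handed in; nothing more can be done
None
```

The job is handed in at about 19 s: the last picture shows the dial's index mark on the ring's long line and the lock plunger fully down, the arm is clear, and the hand-in returned no verdict.

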